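# Fit the slicing blade into the vegetable slicer

## Task

Get the vegetable slicer ready for slicing: pick up the green straight-blade insert by its upright grip and lay it flat in the slicer's bed, square to the bed, with the notch in its end over the small steel locating pin. Set it down rather than dropping it, let go of it, and leave the black grater insert where it lies.

Things in the scene. Friction and masses are not known exactly. Their poses are not given: they have to be found in the camera images.
- blade_grip (a point): Green straight-blade insert, 0.12 kg (sizes in mm): flat plate 110x56x6 (x -50 to +60), lying flat on the worktop. On it an upright grip bar, 46 along x, 12 along y, top 46 above the plate's underside. Point: on the bar's axis, 32 above the underside, 14 below the top. x: along plate and bar to the notched end; y across; z up. Notch open at the +x end, 30 wide, 30 deep, its middle at x = +45.
- grater_grip (a point): The same point and axes on the black grater insert: same shape and sizes, but with rows of small steel teeth. The wrong insert; it stays where it lies. The two inserts may lie in either place.
- locating_pin (a point): Foot of the slicer's steel pin, on the bed, 24 above the worktop; pin 10 across, 14 high (mm). Slicer: fixed white body 156x240, ribbed steel runways, bed between them (x -111 to +27, y -40 to +40) with 6 high edges. x: across the slicer, from bed middle to pin; y along it; z up. A seated insert has its x along this x, the pin mid-notch, so its grip point at (-45, 0, +32).
There are look-alikes about, which are no part of the job. Leave any pink or white look-alike of the part that bears blade_grip alone.

How it is judged:
By the outcome, as a careful person would: the job done as asked, in the order asked, and still so for the second after the job is handed in, with the robot touching nothing.
It also fails if it takes over 38 s, if anything falls off the work surface, if the arm or the gripper's body presses on something with over 40 N, if the wrist force passes 120 N, or if a joint passes its speed limit or range.

## Robot

A 6-joint arm with a two-finger parallel gripper is mounted at the origin on a cart in front of the work surface, level with it; the furniture and walls round the work are solid. World frame = base frame: x ahead of the robot, y to its left, z up, the work surface at z = 0. Lengths are in m, angles in rad, forces in N, time in s.
With the tool pointing down it reaches from about 0.35 to 0.975 m from the base axis. Payload 4.9 kg.
Tool frame: the origin (TCP) lies at the very end of the fingers, on their centre line; the grasp point (between the pads) lies 19 mm behind it (ctrl.grasp_offset is the distance from the TCP to the grasp point, in m); y points along the fingers, z is the direction in which the jaws open and shut, and the axes are right-handed (so a half turn about y gives the same grasp; the last joint's range is limited). The gripper opens to 85 mm and grips with 20 to 120 N. Pads are 22 mm wide; open, the fingers measure 114 mm over their backs; the gripper's body (76 mm by 85 mm) begins 54 mm behind the grasp point. The pads swing forward as they close: fully open they stand 13 mm farther back than shut.
Start: joints at [1.177, 0.053, 1.613, -0, 1.476, -0.119], TCP at [0.17, 0.602, 0.231] pointing down, gripper open.
Joint ranges: [-3.01, 3.01], [-1.01, 2.22], [0.06, 2.58], [-1.02, 4.17], [0.09, 2.62], [-3.14, 3.14]. Speed limits (rad/s): [2.57, 2.57, 3.14, 3.14, 3.14, 3.14].

## Interface

Orientations are given as a rotation vector (axis times angle).
In Python, from station import ctrl, eyes, finish_job, find_in, regions_of, pinpoint gives the robot as it stands.
- The arm moves only by the tool play_rows, never from a script. Its argument "moves" is a list of rows, each an object of numbers: "x", "y", "z": the shift along the world's x, y, z in cm; "turn": the turn about the world's z in degrees; "jaw": the finger opening in cm, from 0 to 8.54. A call has 1 to 8 rows; each row shifts and turns the commanded pose from where the row before left it; what a row does not reach is not made up. A row lasts 1/12 s, in which the tool goes at most 41.7 mm and 7.16 degrees, less where a joint would pass 70% of its speed; a pose out of reach is approached as far as the arm can. A call is refused whole if a number of a shift passes 4.17 or a number of a turn 7.16, either way. A call with a gripper value outside its range is refused whole. The fingers move at their own pace and stop on an object; "squeeze" is the grip in N (left out, the last holds). Time passes only in rows, so rows that do not move let the fingers close. It gives the time, the measured TCP pose, the force and the opening at its end, in the units of the state.
- ctrl.get_obs(): the state, without advancing time (a new reading comes with each control period).
- eyes.get_image(name): name is "scene" or "top"; returns a dict with "img" (480x640x3 uint8, red, green, blue), "camera_matrix" (3x3 intrinsics, pixels), "cam_to_world" (4x4, takes a point from camera to world coordinates). Camera axes: x right, y up, looking along -z (the intrinsics and any distortion apply to the point x, -y, -z); pixel columns grow to the right and rows downward; lengths in m; the calibration is good to about 2 mm. A picture is of the moment at which its call begins. There is no depth.
- finish_job(): hands the job in, once; it reports no verdict.
Trained networks look in the newest picture that a camera, given by its name, has taken for a name from the list of things; names that differ only in an ending like _2 or _b are one class to them, and where a whole thing is asked for, a point or a joint stands for the part that bears it (a point fixed in the world has none). Each returns a list of dicts, best first, with "score" (0 to 1); they miss things now and then, are a little off and sometimes report something else, mostly with a low value. They report only what shows in the picture. A call takes as long as a camera call. They do not tell look-alikes from the thing itself.
- find_in(camera, query): "point" ([column, row] in pixels, amid what is visible of it).
- regions_of(camera, query): "pixels" (480x640 bool, what is visible of it) and "point" ([column, row] in pixels, amid what is visible of it).
- pinpoint(camera, query): "point" ([column, row] in pixels: a listed point, or the origin of a listed thing).
The state is a dict: "t": time; "q": joint angles; "dq": joint speeds; "effort": joint torques, N m; "tool_pos": TCP position; "tool_rot": TCP orientation; "contact_force": force on the tool from outside, world axes, zero at the start; "wrist_torque": the same for the moment, N m; "opening": finger opening in m.
Only numpy, scipy, OpenCV 4.12 (cv2) and the standard library are available. Lean on these libraries where they do the work, as an engineer would, in place of code of your own. Each camera call takes 0.05 s, during which the arm holds its last target.

## Working session

There is one attempt and no reset: what is moved stays moved. The work goes in short steps, Python scripts to look and compute and a tool call to move; the robot and the scene stay as the last step left them, time stands still between calls to the robot, and variables do not carry over. Pictures are saved under pics/ and viewed, and the job is handed in when it is done.

Besides the shell and the picture viewer there is one more tool, called after ">>>" by a JSON object that holds its "fn" and its "kwargs". play_rows: Moves the arm, as the interface text tells. Its arguments: {"type":"object","properties":{"moves":{"type":"array"},"squeeze":{"type":"number"}},"required":["moves"]}

```bash
mkdir -p pics
cat > h.py <<'E'
import numpy as np, cv2, json
from station import ctrl, eyes, finish_job, find_in, regions_of, pinpoint
def ray(im,p):
    K=im["camera_matrix"];T=im["cam_to_world"]
    d=np.linalg.inv(K)@np.array([p[0],p[1],1.0]); d=np.array([d[0],-d[1],-d[2]])
    return T[:3,3],T[:3,:3]@d
def at(im,p,z):
    o,d=ray(im,p); return o+d*(z-o[2])/d[2]
def px(im,P):
    T=im["cam_to_world"];c=T[:3,:3].T@(np.array(P)-T[:3,3]);u=im["camera_matrix"]@np.array([c[0],-c[1],-c[2]]);return u[:2]/u[2]
E
python3 - <<'E'
from h import *
print(ctrl.get_obs())
for n in("top","scene"):
    im=eyes.get_image(n); cv2.imwrite(f"pics/{n}0.png",im["img"][:,:,::-1]); print(n,{k:v for k,v in im.items() if k!="img"})
    for q in("blade_grip","grater_grip","locating_pin"):
        z={"locating_pin":.024}.get(q,.032)
        print(q,[(np.round(r["point"],1),round(r["score"],2),at(im,r["point"],z).round(4)) for r in pinpoint(n,q)])
E
```

```text
{'t': 0.0, 'q': array([ 1.17699091e+00,  5.33494849e-02,  1.61427670e+00, -1.64384916e-05,
        1.47601807e+00, -1.19014884e-01]), 'dq': array([-4.44236752e-04,  3.84649954e-04, -1.35198215e-03,  1.22624693e-04,
        1.28100517e-03,  1.51094012e-05]), 'effort': array([-5.88244693e-04, -3.93664885e+01, -3.70183897e+01, -3.76326102e-05,
        6.84011189e-03,  6.00540076e-06]), 'tool_pos': array([0.16936381, 0.60096998, 0.23007793]), 'tool_rot': array([-1.56200389,  0.21615218, -0.21535749]), 'contact_force': array([-0.36946003, -0.62987908, -0.12750693]), 'wrist_torque': array([-0.00121176, -0.00583813, -0.01609317]), 'opening': 0.08552794107681103}
top {'camera_matrix': array([[464.05566408,   0.        , 319.67809663],
       [  0.        , 464.05566408, 238.60078971],
       [  0.        ,   0.        ,   1.        ]]), 'cam_to_world': array([[ 1.06096722e-03,  9.85539976e-01, -1.69439752e-01,
         3.38690526e-01],
       [-9.99632063e-01,  5.63770164e-03,  2.65321652e-02,
        -9.11700076e-02],
       [ 2.71037602e-02,  1.69349259e-01,  9.85183341e-01,
         1.079
[... 447 characters left out ...]
43, 0.1333, 0.024 ]))]
scene {'camera_matrix': array([[602.30576948,   0.        , 324.06768085],
       [  0.        , 602.30576948, 235.83347695],
       [  0.        ,   0.        ,   1.        ]]), 'cam_to_world': array([[ 0.86548433,  0.36564969, -0.34239915,  0.12547937],
       [-0.50089366,  0.62280554, -0.60101481, -0.77337356],
       [-0.00651279,  0.69167446,  0.72218005,  0.82285945],
       [ 0.        ,  0.        ,  0.        ,  1.        ]])}
blade_grip [(array([277.1, 240.8]), 0.72, array([ 0.4211, -0.083 ,  0.032 ]))]
grater_grip [(array([334.7, 277.8]), 0.81, array([ 0.4665, -0.2101,  0.032 ]))]
locating_pin [(array([294.9, 147.7]), 0.94, array([0.5811, 0.1487, 0.024 ]))]
```

View pics/top0.png

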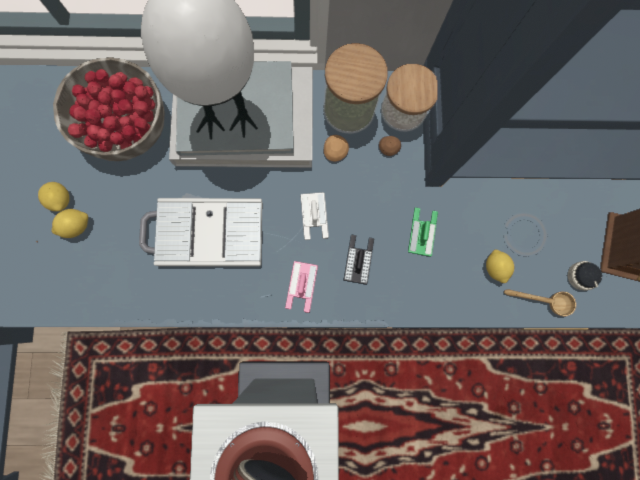

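View pics/scene0.png

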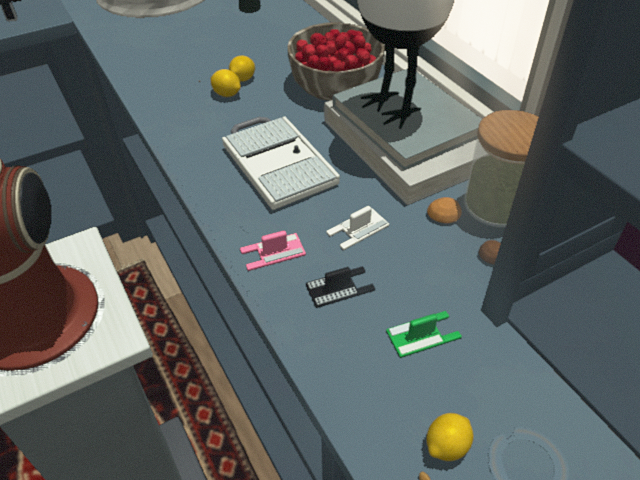

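Run:
```python
import cv2
a=cv2.imread("pics/top0.png");cv2.imwrite("pics/c1.png",cv2.resize(a[165:305,140:340],(800,560),interpolation=2))
a=cv2.imread("pics/scene0.png");cv2.imwrite("pics/c2.png",cv2.resize(a[90:300,180:460],(800,600),interpolation=2))
```

```text
(no output)
```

View pics/c1.png

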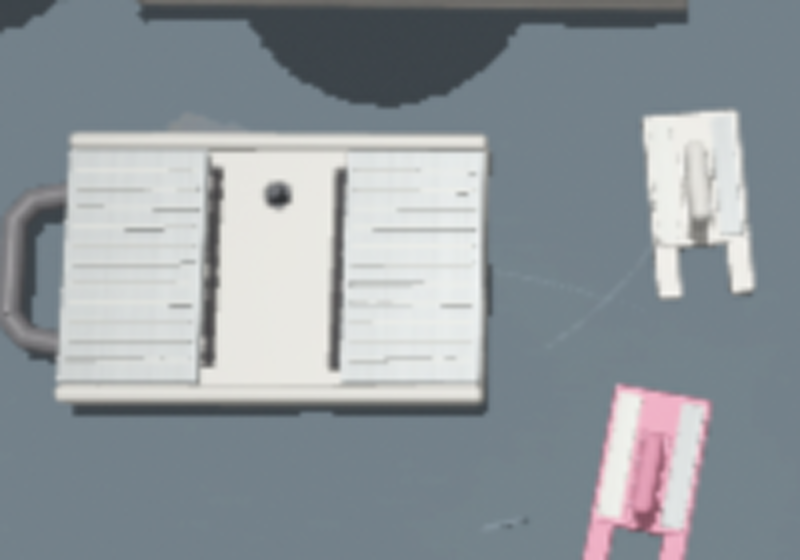

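View pics/c2.png

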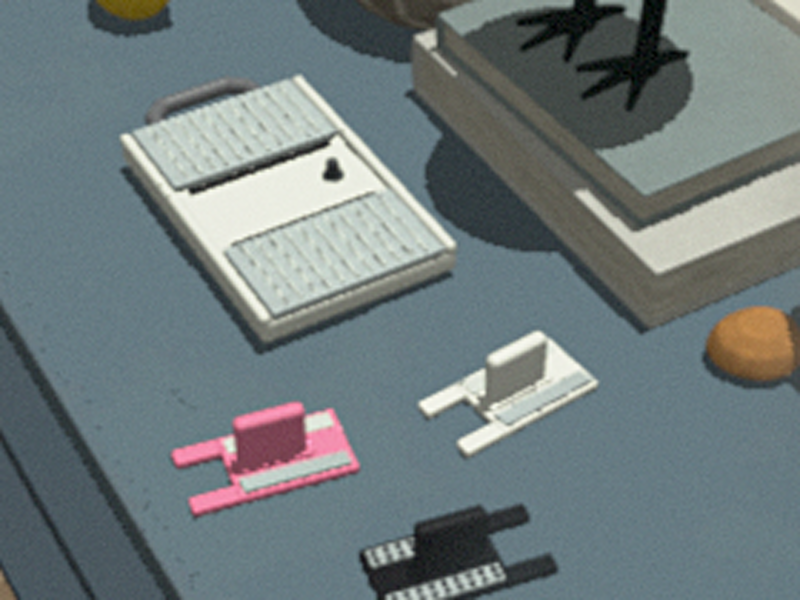

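Candidates (top image pixels): green (423,232), white (314,210), pink (301,285), black grater (358,260). Only the green one fits "green straight-blade insert". I'll confirm it in a crop and fit its pose.

```bash
cat > fit.py <<'E'
from h import *
from scipy.optimize import minimize
def box(x0,x1,y0,y1,z0,z1): return np.array([[x,y,z] for x in(x0,x1) for y in(y0,y1) for z in(z0,z1)])/1000.
INS=[box(-50,30,-28,28,0,6),box(30,60,-28,-15,0,6),box(30,60,15,28,0,6),box(-23,23,-6,6,6,46)]
SS=4
def render(im,pose,parts,roi):
    x,y,z,a=pose; R=np.array([[np.cos(a),-np.sin(a),0],[np.sin(a),np.cos(a),0],[0,0,1]])
    x0,y0,x1,y1=roi; m=np.zeros(((y1-y0)*SS,(x1-x0)*SS),np.uint8)
    for b in parts:
        p=np.array([px(im,R@v+[x,y,z]) for v in b]); p=(p-[x0,y0]+0.5)*SS-0.5
        cv2.fillConvexPoly(m,cv2.convexHull(np.round(p*16).astype(np.int32)),255,shift=4)
    return cv2.resize(m,(x1-x0,y1-y0),interpolation=cv2.INTER_AREA)/255.
def fit(ims,masks,rois,parts,p0,z):
    def c(p): return sum(np.abs(render(i,(p[0],p[1],z,p[2]),parts,r)-m[r[1]:r[3],r[0]:r[2]]).sum()/m.sum() for i,m,r in zip(ims,masks,rois))
    best=None
    for d in (.0,.1,-.1):
        s=minimize(c,[p0[0],p0[1],p0[2]+d],method="Nelder-Mead",options=dict(initial_simplex=np.array(p0)+np.array([[0,0,d],[.008,0,d],[0,.008,d],[0,0,d+.12]]),xatol=1e-5,fatol=1e-5,maxiter=300))
        if best is None or s.fun<best.fun:best=s
    return best.x,best.fun
def green(im):
    h=cv2.cvtColor(im["img"],cv2.COLOR_RGB2HSV); return ((h[...,0]>45)&(h[...,0]<80)&(h[...,1]>110)).astype(float)
E
python3 - <<'E'
from fit import *
A={n:eyes.get_image(n) for n in("top","scene")}
R={"top":(395,195,455,270),"scene":(370,295,480,370)}
M={}
for n in A:
    m=green(A[n]); x0,y0,x1,y1=R[n]; g=np.zeros_like(m)
    g[y0:y1,x0:x1]=cv2.morphologyEx(m[y0:y1,x0:x1],cv2.MORPH_OPEN,np.ones((1,1)))
    # the strips of steel: lightness inside; add bright low-sat
    h=cv2.cvtColor(A[n]["img"],cv2.COLOR_RGB2HSV); s=(h[...,2]>165)&(h[...,1]<90); g[y0:y1,x0:x1]=np.maximum(g,s)[y0:y1,x0:x1]
    M[n]=g
    c=A[n]["img"][y0:y1,x0:x1,::-1]; k=(np.repeat(g[y0:y1,x0:x1,None],3,2)*255).astype(np.uint8)
    cv2.imwrite(f"pics/g_{n}.png",cv2.resize(np.hstack([c,k]),None,fx=3.5,fy=3.5,interpolation=cv2.INTER_NEAREST))
p0=(.534,-.3565,.0)
for k in(["top"],["scene"],["top","scene"]):
    print(k,fit([A[n] for n in k],[M[n] for n in k],[R[n] for n in k],INS,p0,0.))
for n in A: 
    for q in("blade_grip","locating_pin"): print(n,q,[(r["point"],r["score"]) for r in find_in(n,q)])
a=A["top"]["img"][185:280,135:270,::-1];cv2.imwrite("pics/s1.png",cv2.resize(a,None,fx=5.9,fy=5.9,interpolation=2))
a=A["scene"]["img"][105:215,210:350,::-1];cv2.imwrite("pics/s2.png",cv2.resize(a,None,fx=5.4,fy=5.4,interpolation=2))
E
```

```text
['top'] (array([ 0.53725873, -0.36468643, -0.1508939 ]), np.float64(0.2796552691297585))
['scene'] (array([ 0.53864737, -0.36212184, -0.17153119]), np.float64(0.10059841392347013))
['top', 'scene'] (array([ 0.53842435, -0.36305921, -0.1714246 ]), np.float64(0.39527670522223074))
top blade_grip [([420.8, 234.2], 0.73), ([300.8, 283.8], 0.69), ([315.0, 211.1], 0.56)]
top locating_pin [([205.6, 229.2], 0.59)]
scene blade_grip [([360.6, 227.2], 0.66), ([419.8, 336.8], 0.6), ([279.7, 160.6], 0.23)]
scene locating_pin [([280.2, 158.5], 0.57)]
```

View pics/g_top.png

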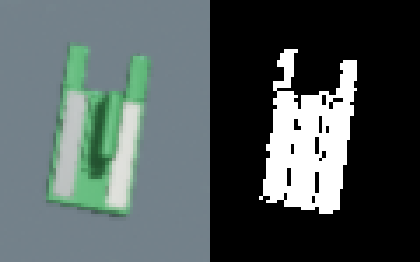

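View pics/g_scene.png

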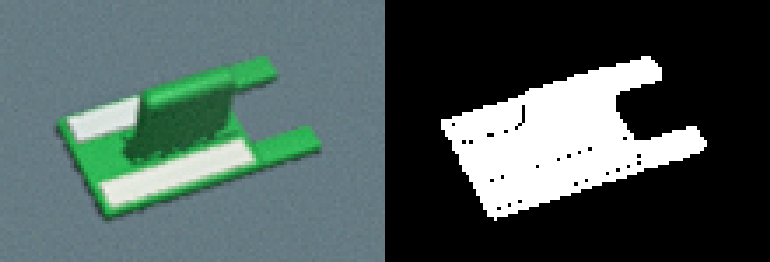

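View pics/s1.png

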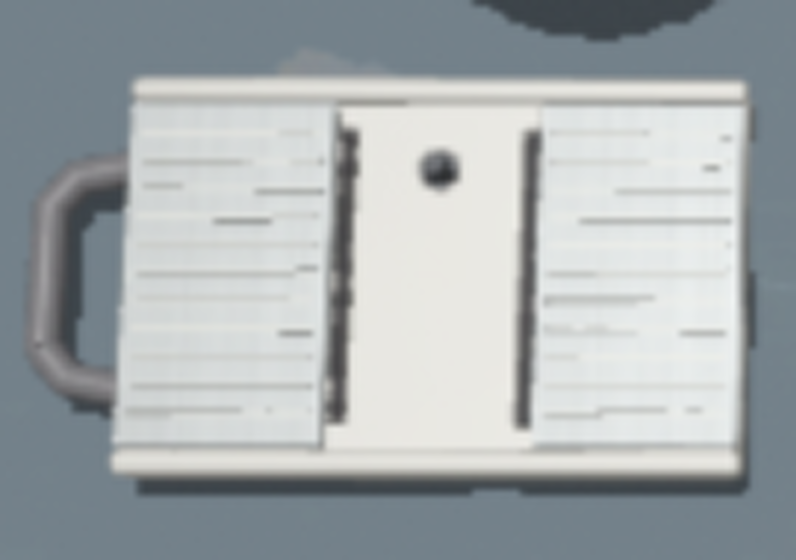

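View pics/s2.png

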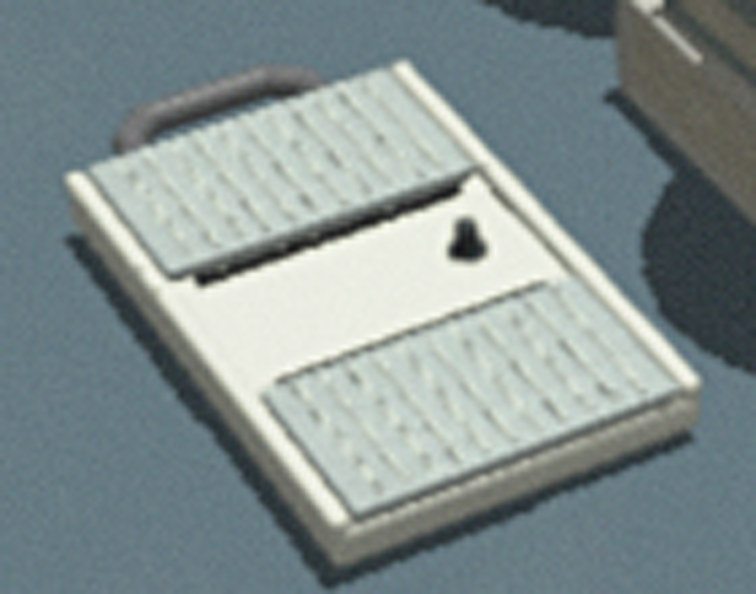

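Run:
```python
from fit import *
from scipy.optimize import least_squares
A={n:eyes.get_image(n) for n in("top","scene")}
R={"top":(395,195,455,270),"scene":(370,295,480,370)}
M={}
for n in A:
    f=A[n]["img"].astype(float); x0,y0,x1,y1=R[n]; g=np.zeros((480,640))
    bg=np.median(f[y0:y1,x0:x1].reshape(-1,3),0)
    ex=f[...,1]-np.maximum(f[...,0],f[...,2])
    m=(ex>12)|(f.min(2)>160)
    m=cv2.morphologyEx(m.astype(np.uint8),cv2.MORPH_CLOSE,np.ones((3,3)))
    g[y0:y1,x0:x1]=m[y0:y1,x0:x1]; M[n]=g
for k in(["top"],["scene"],["top","scene"]):
    print(k,fit([A[n] for n in k],[M[n] for n in k],[R[n] for n in k],INS,(.5385,-.363,-.16),0.))
cv2.imwrite("pics/m.png",M["top"][195:270,395:455]*255)
un=lambda c,f,o:(np.array(c)+.5)/f-.5+np.array(o)
# slicer: model x,y about pin; world = P + Rot(a)
T=[un(c,5.9,(135,185)) for c in((134,78),(747,80),(740,475),(112,475))]
S=[un(c,5.4,(210,105)) for c in((405,62),(700,385),(340,528),(68,178))]
# order: far-left(+x,+y), far-right(+x,-y), near-right, near-left in slicer coords
def w(p,v): 
    a=p[2];return np.array([p[0]+np.cos(a)*v[0]-np.sin(a)*v[1],p[1]+np.sin(a)*v[0]+np.cos(a)*v[1],v[2]])
def res(p,cams):
    r=[]
    for n,C in(("top",T),("scene",S)):
        if n not in cams: continue
        for c,(u,v) in zip(C,((1,1),(1,-1),(-1,-1),(-1,1))):
            r+=list(px(A[n],w(p,(u*.078,v*.12,.03 if len(p)<4 else p[3])))-c)
    return np.array(r)
for cams in(["top"],["scene"],["top","scene"]):
    s=least_squares(res,[.54,.13,0.],args=(cams,)); print(cams,"z30 body centre",s.x.round(4),s.fun.round(1), "pin",w(s.x,(.042,0,.024)).round(4))
s=least_squares(res,[.54,.13,0.,.03],args=(["top","scene"],));print(s.x.round(4),s.fun.round(1))
# pin
t=at(A["top"],un((439,169),5.9,(135,185)),.031); b=at(A["scene"],un((466,240),5.4,(210,105)),.031); f=at(A["scene"],un((466,255),5.4,(210,105)),.024)
print("pin mid top",t.round(4),"scene",b.round(4),f.round(4))
```

```text
['top'] (array([ 0.5374648 , -0.36387807, -0.17965371]), np.float64(0.04135292135054224))
['scene'] (array([ 0.53877994, -0.36183623, -0.17956488]), np.float64(0.054658464693066774))
['top', 'scene'] (array([ 0.53790121, -0.363106  , -0.18090208]), np.float64(0.1389763799763998))
['top'] z30 body centre [0.5351 0.1356 0.0048] [-0.2  0.   0.3  0.   0.2 -0.1 -0.3  0. ] pin [0.5771 0.1358 0.024 ]
['scene'] z30 body centre [0.5358 0.1347 0.0065] [ 0.4 -0.2  1.5 -0.4 -0.9  0.3 -0.9 -0. ] pin [0.5778 0.135  0.024 ]
['top', 'scene'] z30 body centre [0.5355 0.1352 0.0058] [-0.  -0.1  0.4 -0.2  0.4 -0.3 -0.1 -0.1  0.2 -0.3  1.2 -0.4 -1.2  0.2
 -1.1 -0.1] pin [0.5775 0.1354 0.024 ]
[0.536  0.136  0.0059 0.0284] [-0.2 -0.1  0.1 -0.2  0.1 -0.4 -0.2 -0.3  0.3  0.1  1.2 -0.1 -1.2  0.5
 -1.   0.2]
pin mid top [0.5767 0.1353 0.031 ] scene [0.5768 0.1356 0.031 ] [0.5763 0.1353 0.024 ][ WARN:0@4.226] global loadsave.cpp:1063 imwrite_ Unsupported depth image for selected encoder is fallbacked to CV_8U.
```

```bash
cat > st.py <<'E'
from h import *
from scipy.spatial.transform import Rotation as Ro
o=ctrl.get_obs();m=Ro.from_rotvec(o["tool_rot"]).as_matrix();z=m[:,2]
print("t",round(o["t"],2),"tcp",o["tool_pos"].round(4),"fing",m[:,1].round(3),"jaw yaw deg",np.degrees(np.arctan2(z[1],z[0])).round(2),"open",round(o["opening"],4),"F",o["contact_force"].round(1),"q",o["q"].round(2))
E
python3 st.py; python3 -c "from h import *;print(ctrl.grasp_offset)"
```

```text
t 0.8 tcp [0.1696 0.6015 0.2313] fing [ 0.  0. -1.] jaw yaw deg 74.25 open 0.0852 F [-0.2  0.9  0.2] q [ 1.18  0.05  1.61 -0.    1.48 -0.12]
0.0187
```

>>> {"fn": "play_rows", "kwargs": {"moves": [{"x": 2, "y": -3.4, "jaw": 6.5}, {"x": 2, "y": -3.4}, {"x": 2, "y": -3.4}, {"x": 2, "y": -3.4}, {"x": 2, "y": -3.4}, {"x": 2, "y": -3.4}, {"x": 2, "y": -3.4}, {"x": 2, "y": -3.4}]}}

```text
invalid input
```

>>> {"fn": "play_rows", "kwargs": {"moves": [{"x": 1, "y": -4, "turn": 1}, {"x": 1, "y": -4, "turn": 1}, {"x": 1, "y": -4, "turn": 1}, {"x": 1, "y": -4, "turn": 1}, {"x": 1, "y": -4, "turn": 1}, {"x": 1, "y": -4}, {"x": 1, "y": -4}, {"x": 1, "y": -4}]}}

```text
invalid input
```

>>> {"fn": "play_rows", "kwargs": {"moves": [{"x": 1, "y": -4}, {"x": 1, "y": -4}, {"x": 1, "y": -4}, {"x": 1, "y": -4}, {"x": 1, "y": -4}, {"x": 1, "y": -4}, {"x": 1, "y": -4}, {"x": 1, "y": -3}]}}

```text
invalid input
```

```bash
python3 st.py
```

```text
t 0.8 tcp [0.1696 0.6015 0.2313] fing [ 0.  0. -1.] jaw yaw deg 74.25 open 0.0852 F [-0.2  0.9  0.2] q [ 1.18  0.05  1.61 -0.    1.48 -0.12]
```

>>> {"fn": "play_rows", "kwargs": {"moves": [{"x": 2.0, "y": -3.4, "z": 0.0, "turn": 0.0, "jaw": 6.5}]}}

```text
t: 0.88
tool_pos: [0.1876, 0.5702, 0.2308]
tool_rot: [-1.559, 0.213, -0.211]
contact_force: [0.8, -1.5, 0.0]
opening: 0.0755
```

All keys are required.

>>> {"fn": "play_rows", "kwargs": {"moves": [{"x": 2, "y": -3.4, "z": 0, "turn": 0, "jaw": 6.5}, {"x": 2, "y": -3.4, "z": 0, "turn": 0, "jaw": 6.5}, {"x": 2, "y": -3.4, "z": 0, "turn": 0, "jaw": 6.5}, {"x": 2, "y": -3.4, "z": 0, "turn": 0, "jaw": 6.5}, {"x": 2, "y": -3.4, "z": 0, "turn": 0, "jaw": 6.5}, {"x": 2, "y": -3.4, "z": 0, "turn": 0, "jaw": 6.5}, {"x": 2, "y": -3.4, "z": 0, "turn": 0, "jaw": 6.5}]}}

```text
t: 1.47
tool_pos: [0.3301, 0.3279, 0.2316]
tool_rot: [-1.559, 0.215, -0.216]
contact_force: [1.1, 0.8, 0.2]
opening: 0.0653
```

>>> {"fn": "play_rows", "kwargs": {"moves": [{"x": 1, "y": -4, "z": 0, "turn": 1, "jaw": 6.5}, {"x": 1, "y": -4, "z": 0, "turn": 1, "jaw": 6.5}, {"x": 1, "y": -4, "z": 0, "turn": 1, "jaw": 6.5}, {"x": 1, "y": -4, "z": 0, "turn": 1, "jaw": 6.5}, {"x": 1, "y": -4, "z": 0, "turn": 1, "jaw": 6.5}, {"x": 1, "y": -4, "z": 0, "turn": 0, "jaw": 6.5}, {"x": 1, "y": -4, "z": 0, "turn": 0, "jaw": 6.5}, {"x": 1, "y": -4, "z": 0, "turn": 0, "jaw": 6.5}]}}

```text
t: 2.13
tool_pos: [0.4096, 0.0075, 0.2318]
tool_rot: [-1.566, 0.146, -0.149]
contact_force: [1.3, 0.0, -1.0]
opening: 0.0651
```

>>> {"fn": "play_rows", "kwargs": {"moves": [{"x": 1, "y": -4, "z": 0, "turn": 0, "jaw": 6.5}, {"x": 1, "y": -4, "z": 0, "turn": 0, "jaw": 6.5}, {"x": 1, "y": -4, "z": 0, "turn": 0, "jaw": 6.5}, {"x": 1, "y": -4, "z": 0, "turn": 0, "jaw": 6.5}, {"x": 1, "y": -4, "z": 0, "turn": 0, "jaw": 6.5}, {"x": 1, "y": -4, "z": 0, "turn": 0, "jaw": 6.5}, {"x": 1, "y": -4, "z": 0, "turn": 0, "jaw": 6.5}, {"x": 1, "y": -3, "z": 0, "turn": 0, "jaw": 6.5}]}}

```text
t: 2.8
tool_pos: [0.4895, -0.3037, 0.2313]
tool_rot: [-1.566, 0.149, -0.149]
contact_force: [-0.3, -0.0, 0.3]
opening: 0.0654
```

```bash
python3 st.py
```

```text
t 2.8 tcp [ 0.4895 -0.3037  0.2313] fing [ 0.    -0.001 -1.   ] jaw yaw deg 79.14 open 0.0654 F [-0.3 -0.   0.3] q [-0.68 -0.06  1.73 -0.    1.48 -2.07]
```

>>> {"fn": "play_rows", "kwargs": {"moves": [{"x": 2.4, "y": -2.9, "z": 0, "turn": 0.5, "jaw": 6.5}, {"x": 2.4, "y": -3.0, "z": 0, "turn": 0, "jaw": 6.5}, {"x": 0, "y": 0, "z": -4, "turn": 0, "jaw": 6.5}, {"x": 0, "y": 0, "z": -4, "turn": 0, "jaw": 6.5}, {"x": 0, "y": 0, "z": -4, "turn": 0, "jaw": 6.5}, {"x": 0, "y": 0, "z": -2, "turn": 0, "jaw": 6.5}, {"x": 0, "y": 0, "z": 0, "turn": 0, "jaw": 6.5}]}}

```text
t: 3.38
tool_pos: [0.5339, -0.3565, 0.0837]
tool_rot: [-1.559, 0.149, -0.132]
contact_force: [-0.6, 0.2, -0.1]
opening: 0.0648
```

```bash
python3 st.py
python3 - <<'E'
from fit import *
o=[]
for n,(x0,y0,x1,y1) in(("top",(385,185,465,280)),("scene",(360,240,480,382))):
    a=eyes.get_image(n)["img"][y0:y1,x0:x1,::-1]; o.append(cv2.resize(a,(400,475),interpolation=2))
cv2.imwrite("pics/pre.png",np.hstack(o))
E
```

```text
t 3.38 tcp [ 0.5339 -0.3565  0.0837] fing [-0.01   0.008 -1.   ] jaw yaw deg 79.74 open 0.0648 F [-0.6  0.2 -0.1] q [-0.7   0.23  1.68 -0.    1.25 -2.1 ]
```

View pics/pre.png

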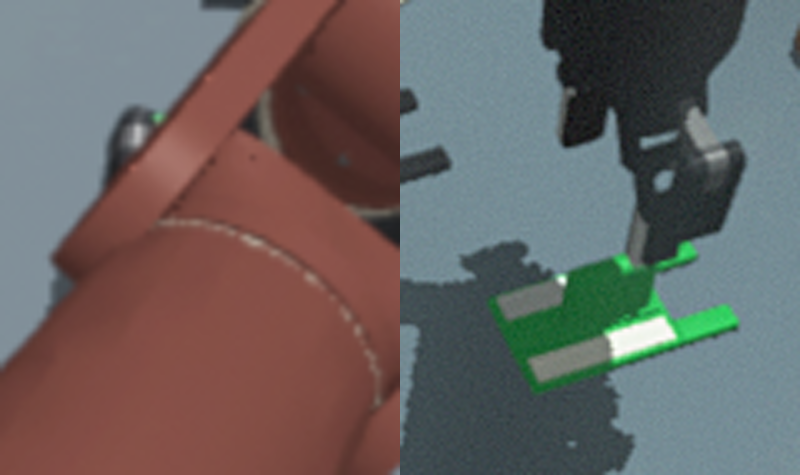

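```bash
python3 st.py
```

```text
t 3.48 tcp [ 0.5374 -0.3593  0.0911] fing [-0.001  0.001 -1.   ] jaw yaw deg 79.75 open 0.0651 F [ 0.5 -0.3  0.7] q [-0.7   0.22  1.67  0.    1.25 -2.1 ]
```

>>> {"fn": "play_rows", "kwargs": {"moves": [{"x": 0.05, "y": -0.35, "z": -1.5, "turn": 0, "jaw": 6.5}, {"x": 0, "y": 0, "z": -2.5, "turn": 0, "jaw": 6.5}, {"x": 0, "y": 0, "z": -2, "turn": 0, "jaw": 6.5}, {"x": 0, "y": 0, "z": -1.0, "turn": 0, "jaw": 6.5}, {"x": 0, "y": 0, "z": 0, "turn": 0, "jaw": 6.5}, {"x": 0, "y": 0, "z": 0, "turn": 0, "jaw": 6.5}]}}

```text
t: 3.98
tool_pos: [0.5387, -0.3636, 0.0223]
tool_rot: [-1.567, 0.139, -0.141]
contact_force: [0.6, -0.4, 0.3]
opening: 0.065
```

```bash
python3 st.py
python3 - <<'E'
from fit import *
o=[]
for n,(x0,y0,x1,y1) in(("scene",(360,260,480,382)),):
    a=eyes.get_image(n)["img"][y0:y1,x0:x1,::-1]; o.append(cv2.resize(a,(590,600),interpolation=2))
cv2.imwrite("pics/pre2.png",np.hstack(o))
E
python3 st.py
```

```text
t 3.98 tcp [ 0.5387 -0.3636  0.0223] fing [ 0.001 -0.001 -1.   ] jaw yaw deg 79.76 open 0.065 F [ 0.6 -0.4  0.3] q [-0.71  0.31  1.69 -0.    1.14 -2.1 ]
t 4.03 tcp [ 0.5392 -0.364   0.0232] fing [ 0.002 -0.002 -1.   ] jaw yaw deg 79.76 open 0.065 F [0.2 0.  0.3] q [-0.71  0.31  1.69 -0.    1.14 -2.1 ]
```

View pics/pre2.png

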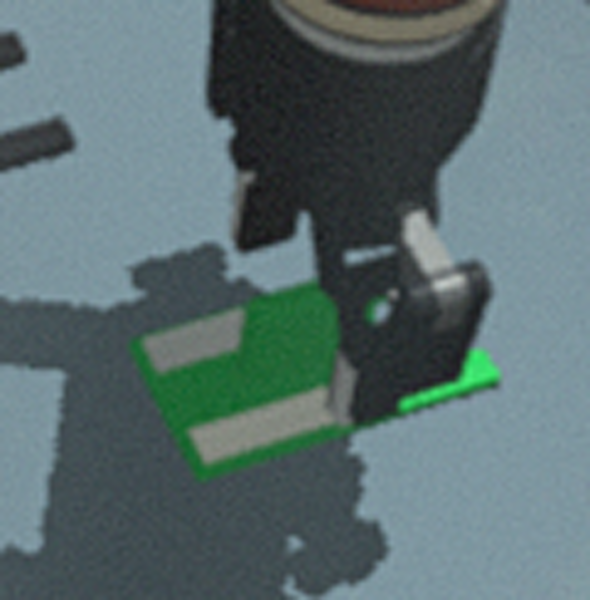

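Run:
```python
from fit import *
im=eyes.get_image("scene")
o=ctrl.get_obs()["tool_pos"]; a=-.18
f=lambda P:((px(im,P)-[360,260]+.5)*4.92-.5).round(0)
for s in(-1,1):
  for d in(-.011,.011):
    for h in(0.0,.013):
      print("pad",s,d,h,f([o[0]+np.cos(a)*d-np.sin(a)*s*.0325,o[1]+np.sin(a)*d+np.cos(a)*s*.0325,o[2]+h]))
for d in(-.023,.023): print("bar top",d,f([.538+np.cos(a)*d,-.363+np.sin(a)*d,.046]))
```

```text
pad -1 -0.011 0.0 [326. 423.]
pad -1 -0.011 0.013 [331. 399.]
pad -1 0.011 0.0 [388. 403.]
pad -1 0.011 0.013 [394. 379.]
pad 1 -0.011 0.0 [238. 267.]
pad 1 -0.011 0.013 [242. 243.]
pad 1 0.011 0.0 [298. 248.]
pad 1 0.011 0.013 [303. 224.]
bar top -0.023 [249. 312.]
bar top 0.023 [379. 272.]
```

The fingers straddle the bar as predicted: the pads project to about (330–390, 400) and (240–300, 245) in the crop. Next I lower a little and close.

>>> {"fn": "play_rows", "kwargs": {"moves": [{"x": -0.1, "y": 0.05, "z": -0.7, "turn": 0, "jaw": 5}, {"x": 0, "y": 0, "z": 0, "turn": 0, "jaw": 2}, {"x": 0, "y": 0, "z": 0, "turn": 0, "jaw": 0}, {"x": 0, "y": 0, "z": 0, "turn": 0, "jaw": 0}, {"x": 0, "y": 0, "z": 0, "turn": 0, "jaw": 0}, {"x": 0, "y": 0, "z": 0, "turn": 0, "jaw": 0}, {"x": 0, "y": 0, "z": 0, "turn": 0, "jaw": 0}, {"x": 0, "y": 0, "z": 0, "turn": 0, "jaw": 0}], "squeeze": 50}}

```text
t: 4.75
tool_pos: [0.5373, -0.3626, 0.0146]
tool_rot: [-1.567, 0.14, -0.141]
contact_force: [0.6, 0.7, 1.4]
opening: 0.011
```

```bash
python3 st.py
```

```text
t 4.75 tcp [ 0.5373 -0.3626  0.0146] fing [ 0. -0. -1.] jaw yaw deg 79.76 open 0.011 F [0.6 0.7 1.4] q [-0.71  0.32  1.69 -0.    1.13 -2.1 ]
```

>>> {"fn": "play_rows", "kwargs": {"moves": [{"x": 0, "y": 0, "z": 1, "turn": 0, "jaw": 0}, {"x": 0, "y": 0, "z": 2, "turn": 0, "jaw": 0}, {"x": 0, "y": 0, "z": 3, "turn": 0, "jaw": 0}, {"x": 0, "y": 0, "z": 3, "turn": 0, "jaw": 0}, {"x": 0, "y": 0, "z": 2, "turn": 0, "jaw": 0}, {"x": 0, "y": 0, "z": 0, "turn": 0, "jaw": 0}]}}

```text
t: 5.25
tool_pos: [0.5398, -0.3647, 0.1312]
tool_rot: [-1.572, 0.134, -0.147]
contact_force: [1.3, -0.5, -0.1]
opening: 0.0111
```

```bash
python3 st.py
python3 - <<'E'
from fit import *
cv2.imwrite("pics/lift.png",eyes.get_image("scene")["img"][:,:,::-1])
E
```

```text
t 5.25 tcp [ 0.5398 -0.3647  0.1312] fing [ 0.008 -0.007 -1.   ] jaw yaw deg 79.76 open 0.0111 F [ 1.3 -0.5 -0.1] q [-0.71  0.18  1.64 -0.    1.31 -2.1 ]
```

View pics/lift.png

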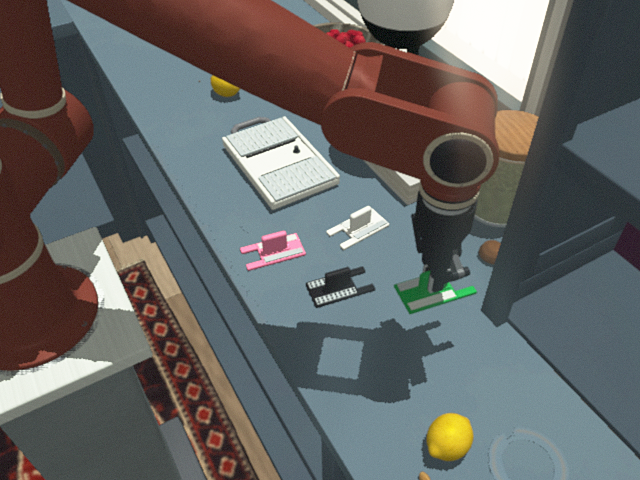

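The green insert is held, level, at about (435,292), with the notch end towards +x. Now I carry it over to the slicer.

>>> {"fn": "play_rows", "kwargs": {"moves": [{"x": 0, "y": 1.5, "z": 0, "turn": 1, "jaw": 0}, {"x": 0, "y": 3, "z": 0, "turn": 1, "jaw": 0}, {"x": 0, "y": 3.5, "z": 0, "turn": 1, "jaw": 0}, {"x": 0, "y": 3.5, "z": 0, "turn": 1, "jaw": 0}, {"x": 0, "y": 3.5, "z": 0, "turn": 1, "jaw": 0}, {"x": 0, "y": 3.5, "z": 0, "turn": 1, "jaw": 0}, {"x": 0, "y": 3.5, "z": 0, "turn": 1, "jaw": 0}, {"x": 0, "y": 3.5, "z": 0, "turn": 1, "jaw": 0}]}}

```text
t: 5.97
tool_pos: [0.5347, -0.1045, 0.1214]
tool_rot: [-1.569, 0.033, -0.026]
contact_force: [1.0, 0.9, -1.4]
opening: 0.011
```

>>> {"fn": "play_rows", "kwargs": {"moves": [{"x": 0, "y": 3.5, "z": 0, "turn": 1, "jaw": 0}, {"x": 0, "y": 3.5, "z": 0, "turn": 1, "jaw": 0}, {"x": 0, "y": 3.5, "z": 0, "turn": 0.6, "jaw": 0}, {"x": 0, "y": 3.5, "z": 0, "turn": 0, "jaw": 0}, {"x": 0, "y": 3.5, "z": 0, "turn": 0, "jaw": 0}, {"x": 0, "y": 3, "z": 0, "turn": 0, "jaw": 0}, {"x": 0, "y": 2, "z": 0, "turn": 0, "jaw": 0}, {"x": 0, "y": 1, "z": 0, "turn": 0, "jaw": 0}]}}

```text
t: 6.63
tool_pos: [0.5344, 0.1303, 0.1216]
tool_rot: [-1.57, -0.004, 0.012]
contact_force: [-0.7, 0.5, -1.6]
opening: 0.0114
```

>>> {"fn": "play_rows", "kwargs": {"moves": [{"x": 0, "y": 0, "z": 0, "turn": 0, "jaw": 0}, {"x": 0, "y": 0, "z": 0, "turn": 0, "jaw": 0}, {"x": 0, "y": 0, "z": 0, "turn": 0, "jaw": 0}]}}

```text
t: 6.88
tool_pos: [0.5365, 0.1265, 0.1234]
tool_rot: [-1.572, -0.003, 0.006]
contact_force: [-0.1, -0.1, -1.1]
opening: 0.0113
```

```bash
python3 st.py
python3 - <<'E'
from fit import *
A={}
for n in("top","scene"):
    A[n]=eyes.get_image(n);cv2.imwrite(f"pics/ov_{n}.png",A[n]["img"][:,:,::-1])
E
python3 st.py
```

```text
t 6.88 tcp [0.5365 0.1265 0.1234] fing [-0.002 -0.001 -1.   ] jaw yaw deg 90.31 open 0.0113 F [-0.1 -0.1 -1.1] q [ 0.1  -0.03  1.88 -0.    1.29 -1.48]
t 6.98 tcp [0.537  0.1263 0.124 ] fing [-0.001 -0.    -1.   ] jaw yaw deg 90.26 open 0.0116 F [ 0.4  0.3 -1.1] q [ 0.1  -0.03  1.88 -0.    1.29 -1.48]
```

View pics/ov_scene.png

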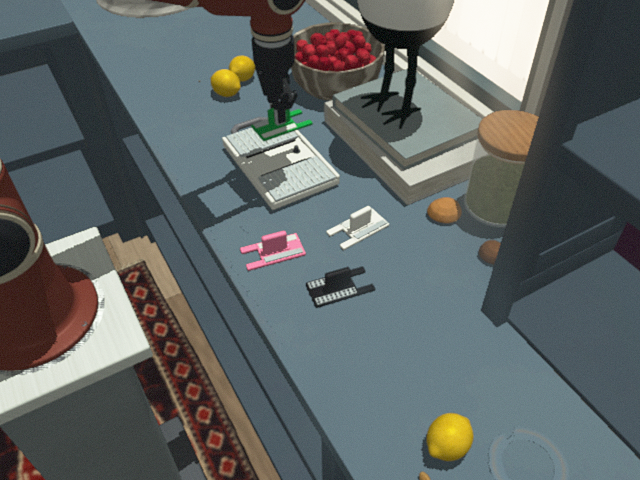

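View pics/ov_top.png

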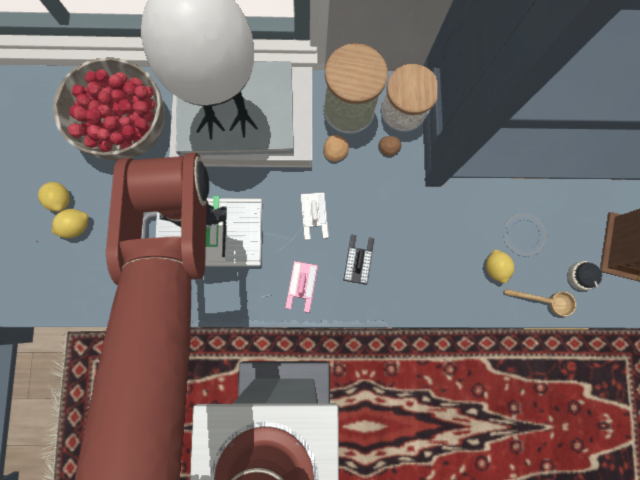

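>>> {"fn": "play_rows", "kwargs": {"moves": [{"x": -0.5, "y": 0.9, "z": -2, "turn": 0, "jaw": 0}, {"x": 0, "y": 0, "z": -1.5, "turn": 0, "jaw": 0}, {"x": 0, "y": 0, "z": 0, "turn": 0, "jaw": 0}, {"x": 0, "y": 0, "z": 0, "turn": 0, "jaw": 0}, {"x": 0, "y": 0, "z": 0, "turn": 0, "jaw": 0}]}}

```text
t: 7.4
tool_pos: [0.5328, 0.1359, 0.0902]
tool_rot: [-1.571, -0.005, 0.003]
contact_force: [0.6, -0.4, -0.2]
opening: 0.0114
```

```bash
cat > ov.py <<'E'
import sys
from fit import *
from scipy.spatial.transform import Rotation as Ro
def edges(im,img,pose,f,o,col):
    x,y,z,a=pose; R=np.array([[np.cos(a),-np.sin(a),0],[np.sin(a),np.cos(a),0],[0,0,1]])
    P=lambda v:tuple(((px(im,R@(np.array(v)/1000.)+[x,y,z])-o+.5)*f-.5).round().astype(int))
    q=[(-50,-28),(60,-28),(60,-15),(30,-15),(30,15),(60,15),(60,28),(-50,28)]
    for i in range(8): cv2.line(img,P((*q[i],6)),P((*q[(i+1)%8],6)),col,1)
    b=[(-23,-6),(23,-6),(23,6),(-23,6)]
    for i in range(4): cv2.line(img,P((*b[i],46)),P((*b[(i+1)%4],46)),col,1)
def shot(name,pose,tag):
    o=[]
    rois={"scene":(215,100,345,210),"top":(150,180,270,280)}
    for n in name:
        im=eyes.get_image(n); x0,y0,x1,y1=rois[n]; f=600/(x1-x0) if len(name)==1 else 390/(x1-x0)
        c=cv2.resize(np.ascontiguousarray(im["img"][y0:y1,x0:x1,::-1]),None,fx=f,fy=f,interpolation=2)
        d=c.copy(); edges(im,d,pose,f,np.array([x0,y0]),(0,0,255)); 
        cv2.imwrite(f"pics/{tag}_{n}.png",d)
if __name__=="__main__":
    ob=ctrl.get_obs()["tool_pos"]
    ob=ctrl.get_obs(); z=Ro.from_rotvec(ob["tool_rot"]).as_matrix()[:,2]; t=ob["tool_pos"]
    a=np.arctan2(z[1],z[0])-np.pi/2
    shot(["scene"],(t[0]+.0007,t[1],t[2]-.0146,a),sys.argv[1])
    print(a)
E
python3 ov.py h1; python3 st.py
```

```text
0.00517865145197316
t 7.45 tcp [0.5331 0.1361 0.0907] fing [ 0.002  0.    -1.   ] jaw yaw deg 90.31 open 0.0116 F [ 0.4 -0.2 -1.4] q [ 0.11  0.    1.91 -0.    1.23 -1.46]
```

View pics/h1_scene.png

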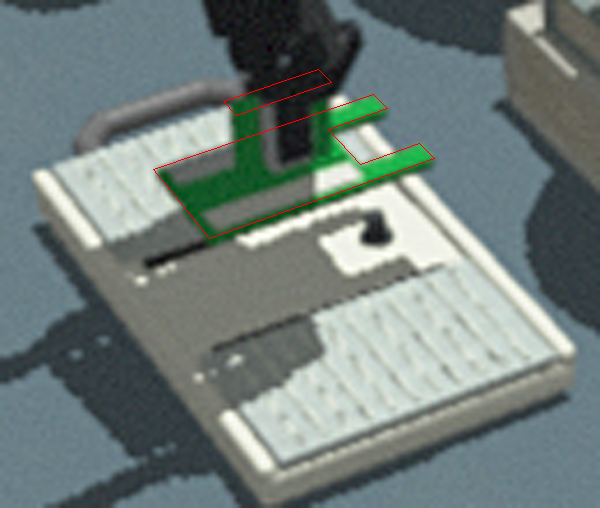

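The predicted outline (red) lies on the insert within about 2 px. Lowering.

>>> {"fn": "play_rows", "kwargs": {"moves": [{"x": -0.15, "y": -0.05, "z": -1, "turn": 0, "jaw": 0}, {"x": 0, "y": 0, "z": -1, "turn": 0, "jaw": 0}, {"x": 0, "y": 0, "z": -1, "turn": 0, "jaw": 0}, {"x": 0, "y": 0, "z": -0.8, "turn": 0, "jaw": 0}, {"x": 0, "y": 0, "z": -0.5, "turn": 0, "jaw": 0}, {"x": 0, "y": 0, "z": 0, "turn": 0, "jaw": 0}, {"x": 0, "y": 0, "z": 0, "turn": 0, "jaw": 0}]}}

```text
t: 8.03
tool_pos: [0.5302, 0.136, 0.0456]
tool_rot: [-1.571, -0.004, 0.006]
contact_force: [-0.8, -0.1, -1.6]
opening: 0.0112
```

```bash
python3 ov.py h2; python3 st.py
```

```text
0.006249079858088313
t 8.08 tcp [0.5307 0.1361 0.0463] fing [-0. -0. -1.] jaw yaw deg 90.36 open 0.0114 F [ 0.2  0.2 -1.7] q [ 0.12  0.06  1.93 -0.    1.15 -1.46]
```

View pics/h2_scene.png

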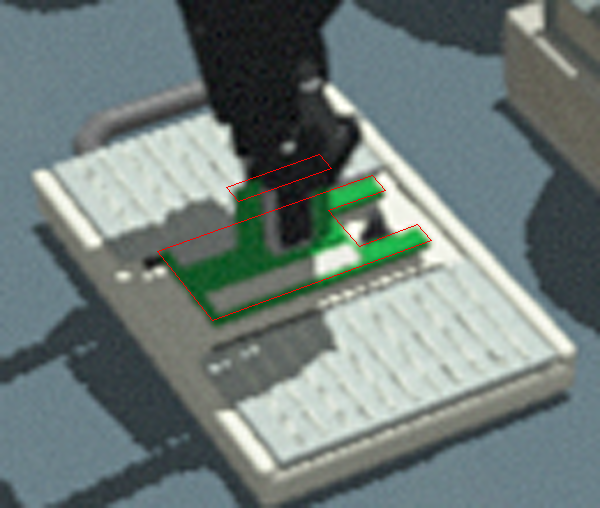

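>>> {"fn": "play_rows", "kwargs": {"moves": [{"x": 0.05, "y": -0.05, "z": -0.3, "turn": 0, "jaw": 0}, {"x": 0, "y": 0, "z": -0.2, "turn": 0, "jaw": 0}, {"x": 0, "y": 0, "z": -0.15, "turn": 0, "jaw": 0}, {"x": 0, "y": 0, "z": 0, "turn": 0, "jaw": 0}, {"x": 0, "y": 0, "z": 0, "turn": 0, "jaw": 0}, {"x": 0, "y": 0, "z": 0, "turn": 0, "jaw": 0}]}}

```text
t: 8.58
tool_pos: [0.5312, 0.1356, 0.0399]
tool_rot: [-1.571, -0.005, 0.005]
contact_force: [0.1, 0.0, -2.2]
opening: 0.0113
```

>>> {"fn": "play_rows", "kwargs": {"moves": [{"x": 0, "y": 0, "z": -0.08, "turn": 0, "jaw": 0}, {"x": 0, "y": 0, "z": 0, "turn": 0, "jaw": 0}, {"x": 0, "y": 0, "z": 0, "turn": 0, "jaw": 0}]}}

```text
t: 8.83
tool_pos: [0.5311, 0.1355, 0.039]
tool_rot: [-1.571, -0.005, 0.005]
contact_force: [-0.9, 0.1, -1.5]
opening: 0.0112
```

>>> {"fn": "play_rows", "kwargs": {"moves": [{"x": 0, "y": 0, "z": -0.06, "turn": 0, "jaw": 0}, {"x": 0, "y": 0, "z": 0, "turn": 0, "jaw": 0}, {"x": 0, "y": 0, "z": 0, "turn": 0, "jaw": 0}]}}

```text
t: 9.08
tool_pos: [0.5313, 0.1356, 0.0386]
tool_rot: [-1.571, -0.005, 0.005]
contact_force: [0.4, 0.3, -0.6]
opening: 0.0112
```

>>> {"fn": "play_rows", "kwargs": {"moves": [{"x": 0, "y": 0, "z": -0.06, "turn": 0, "jaw": 0}, {"x": 0, "y": 0, "z": 0, "turn": 0, "jaw": 0}, {"x": 0, "y": 0, "z": 0, "turn": 0, "jaw": 0}]}}

```text
t: 9.33
tool_pos: [0.5313, 0.1356, 0.0386]
tool_rot: [-1.571, -0.005, 0.005]
contact_force: [-3.2, -0.1, 5.3]
opening: 0.0113
```

Contact (+5 N): the insert rests on the bed. I open the fingers modestly and check before backing off.

>>> {"fn": "play_rows", "kwargs": {"moves": [{"x": 0, "y": 0, "z": 0.05, "turn": 0, "jaw": 1.5}, {"x": 0, "y": 0, "z": 0, "turn": 0, "jaw": 2.2}, {"x": 0, "y": 0, "z": 0, "turn": 0, "jaw": 3}, {"x": 0, "y": 0, "z": 0, "turn": 0, "jaw": 3.5}, {"x": 0, "y": 0, "z": 0, "turn": 0, "jaw": 3.5}, {"x": 0, "y": 0, "z": 0, "turn": 0, "jaw": 3.5}]}}

```text
t: 9.83
tool_pos: [0.531, 0.1355, 0.0382]
tool_rot: [-1.571, -0.005, 0.005]
contact_force: [-0.2, -0.9, -0.3]
opening: 0.0352
```

>>> {"fn": "play_rows", "kwargs": {"moves": [{"x": 0, "y": 0, "z": 1, "turn": 0, "jaw": 3.5}, {"x": 0, "y": 0, "z": 2, "turn": 0, "jaw": 3.5}, {"x": 0, "y": 0, "z": 3, "turn": 0, "jaw": 3.5}, {"x": 0, "y": 0, "z": 3, "turn": 0, "jaw": 3.5}, {"x": 0, "y": 0, "z": 3, "turn": 0, "jaw": 3.5}, {"x": 0, "y": 0, "z": 3, "turn": 0, "jaw": 3.5}, {"x": 0, "y": 0, "z": 0, "turn": 0, "jaw": 3.5}]}}

```text
t: 10.42
tool_pos: [0.5351, 0.1361, 0.1973]
tool_rot: [-1.569, -0.016, -0.006]
contact_force: [0.7, -0.9, 0.9]
opening: 0.0353
```

>>> {"fn": "play_rows", "kwargs": {"moves": [{"x": -1, "y": -3.5, "z": 0, "turn": 0, "jaw": 3.5}, {"x": -1, "y": -3.5, "z": 0, "turn": 0, "jaw": 3.5}, {"x": -1, "y": -3.5, "z": 0, "turn": 0, "jaw": 3.5}, {"x": -1, "y": -3.5, "z": 0, "turn": 0, "jaw": 3.5}, {"x": -1, "y": -3.5, "z": 0, "turn": 0, "jaw": 3.5}, {"x": -1, "y": -3.5, "z": 0, "turn": 0, "jaw": 3.5}, {"x": -1, "y": -3.5, "z": 0, "turn": 0, "jaw": 3.5}, {"x": -1, "y": -3.5, "z": 0, "turn": 0, "jaw": 3.5}]}}

```text
t: 11.08
tool_pos: [0.4503, -0.1459, 0.1888]
tool_rot: [-1.571, -0.006, 0.004]
contact_force: [1.2, -0.6, -0.7]
opening: 0.0347
```

```bash
python3 st.py
python3 - <<'E'
from ov import *
shot(["scene"],(.532,.1354,.024,.0055),"fin"); shot(["top"],(.532,.1354,.024,.0055),"fin")
cv2.imwrite("pics/end.png",eyes.get_image("scene")["img"][:,:,::-1])
A={n:eyes.get_image(n) for n in("top","scene")}
R={"top":(190,195,230,270),"scene":(235,110,325,185)}
for n in A:
    # green-only fit: ignore via green mask minus steel strips: use prongs+frame; compare green px only inside full outline
    f=A[n]["img"].astype(float);x0,y0,x1,y1=R[n]
    ex=((f[...,1]-np.maximum(f[...,0],f[...,2]))>15).astype(np.uint8)
    g=np.zeros((480,640));g[y0:y1,x0:x1]=ex[y0:y1,x0:x1]
    S=[box(-42,28,-26,-13,0,6.1)]
    c,_=cv2.findContours(g.astype(np.uint8),0,2)
    print(n,g.sum())
    # fill steel by closing
    k=cv2.morphologyEx(g.astype(np.uint8),cv2.MORPH_CLOSE,np.ones((5,5))).astype(float)
    print(fit([A[n]],[k],[R[n]],INS,(.532,.1354,0.0),.024))
E
```

```text
t 11.08 tcp [ 0.4503 -0.1459  0.1888] fing [ 0.001 -0.    -1.   ] jaw yaw deg 90.37 open 0.0347 F [ 1.2 -0.6 -0.7] q [-0.47 -0.3   2.    0.    1.43 -2.05]
top 702.0
(array([0.53236435, 0.13507694, 0.0114728 ]), np.float64(0.5145693720526185))
scene 585.0
(array([0.52829802, 0.13988747, 0.63129122]), np.float64(0.5189655660243895))
```

View pics/fin_scene.png

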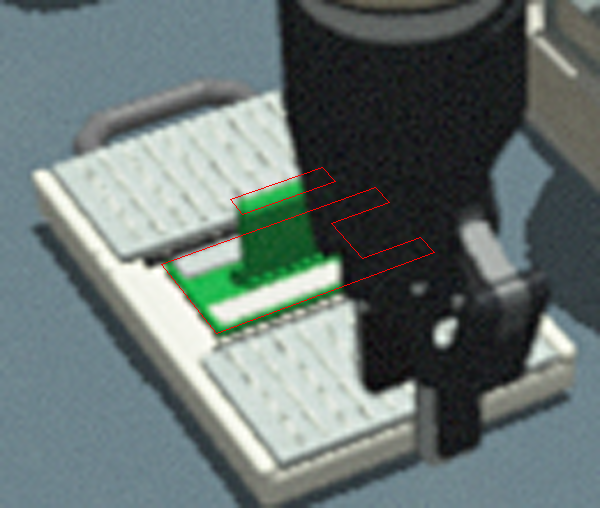

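View pics/fin_top.png

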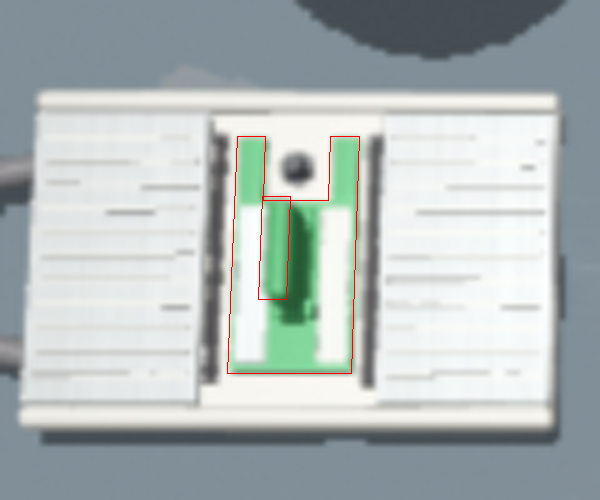

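View pics/end.png

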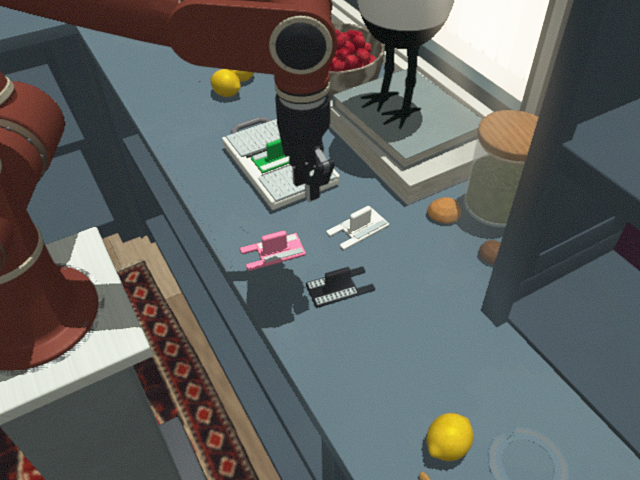

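The top crop shows the insert lying on the predicted seated outline, with the pin at (297,168) mid-notch and the plate square between the bed edges. The grater, pink and white parts have not moved, and the arm is clear.

```bash
python3 -c "
from h import *
print(finish_job())"
```

```text
the job is handed in; nothing more can be done
None
```

The green straight-blade insert is lying flat in the slicer's bed, square to it, with the pin in the middle of its notch. I gripped it by its upright grip, lowered it until light contact (about 5 N), opened the fingers and backed the arm away. I handed it in at about 11.5 s of the 38 s allowed.

- **Seating:** the last top picture shows the insert within about 1 px of the predicted seated outline.
- **Other parts:** the black grater and the pink and white look-alikes are where they were, and the gripper is empty and clear.
- **Checks that fell short:**
  - In the last scene picture the gripper hid the notch end, so the pin in the notch is confirmed from the top camera only.
  - The automatic outline fit on the final pictures was unreliable. On the top picture it fitted poorly (error 0.51), though its position agreed with the target to under 1 mm. On the scene picture it failed. The final judgement rests on the outline overlay.

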